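# Lay out the fossil tail in order of size

## Task

Lay out the four loose fossil tail vertebrae on the mounting board in order of size, one on each round felt mark: the largest next to the hip bone (sacrum), then smaller and smaller towards the tip of the tail. Each must stand on its flat end as it does now, its round body in the middle of its mark. Set the bones down gently, never drop them, and do not knock over the glue bottle.

Things in the scene. Friction and masses are not known exactly. Their poses are not given: they have to be found in the camera images.
- vertebra_a: Loose brown fossil vertebra, third largest of four: round upright body 42 mm across (7 % waist), 36 mm high, on its flat end; a bony arch and spine stick out level from one side, clear of the support, to 38 mm from the axis. Origin: centre of the round body's underside; z up, spine along -x; sides at +y and -y free to grip. 0.09 to 0.16 kg.
- vertebra_b: Loose brown fossil vertebra, largest of four: round upright body 62 mm across (7 % waist), 46 mm high, on its flat end; a bony arch and spine stick out level from one side, clear of the support, to 56 mm from the axis. Origin: centre of the round body's underside; z up, spine along -x; sides at +y and -y free to grip. 0.25 to 0.45 kg.
- vertebra_c: Loose brown fossil vertebra, smallest of four: round upright body 32 mm across (7 % waist), 30 mm high, on its flat end; a bony arch and spine stick out level from one side, clear of the support, to 29 mm from the axis. Origin: centre of the round body's underside; z up, spine along -x; sides at +y and -y free to grip. 0.04 to 0.08 kg.
- vertebra_d: Loose brown fossil vertebra, second largest of four: round upright body 52 mm across (7 % waist), 41 mm high, on its flat end; a bony arch and spine stick out level from one side, clear of the support, to 47 mm from the axis. Origin: centre of the round body's underside; z up, spine along -x; sides at +y and -y free to grip. 0.15 to 0.28 kg.
- mark_p: One of four identical dark-grey felt discs, 72 mm across, 3 mm thick, fixed in a straight row 100 mm apart on a pale wooden board (100 x 640 mm, 12 mm thick); which letter is where varies. Origin: centre of the underside, 12 mm above the table (upper face at 15 mm); x across the row, away from the robot, y along the row.
- mark_q: One of four identical dark-grey felt discs, 72 mm across, 3 mm thick, fixed in a straight row 100 mm apart on a pale wooden board (100 x 640 mm, 12 mm thick); which letter is where varies. Origin: centre of the underside, 12 mm above the table (upper face at 15 mm); x across the row, away from the robot, y along the row.
- mark_r: One of four identical dark-grey felt discs, 72 mm across, 3 mm thick, fixed in a straight row 100 mm apart on a pale wooden board (100 x 640 mm, 12 mm thick); which letter is where varies. Origin: centre of the underside, 12 mm above the table (upper face at 15 mm); x across the row, away from the robot, y along the row.
- mark_s: One of four identical dark-grey felt discs, 72 mm across, 3 mm thick, fixed in a straight row 100 mm apart on a pale wooden board (100 x 640 mm, 12 mm thick); which letter is where varies. Origin: centre of the underside, 12 mm above the table (upper face at 15 mm); x across the row, away from the robot, y along the row.
- sacrum: The hip bone: a brown fossil block about 82 x 76 x 69 mm (high), fixed on the board at either end of the row, in line with it, 120 mm from the centre of the nearest mark. At the other end a small fixed fossil cone (22 mm across, 26 mm high) stands for the tip of the tail. Origin: centre of its underside, on the board's top.
- glue: White plastic glue bottle with a pointed nozzle, standing loose on the table in the middle of the bones: 34 mm in diameter, 95 mm high. Origin: centre of its underside, z up. Not to be knocked over.
There are look-alikes about, which are no part of the job. What is shaped like the vertebra_b but orange, pink or turquoise is not meant.

How it is judged:
At the end, for the whole second after the job is handed in: Each vertebra stands upright (within 0.12 rad) and at rest on a felt mark, its round body's axis within 14 mm of the mark's centre: the largest on the mark nearest the sacrum, then the second largest, the third and the smallest on the farthest; the glue bottle stands ((horizontal distance between vertebra_a and mark_p below 0.014 m or horizontal distance between vertebra_a and mark_q below 0.014 m or horizontal distance between vertebra_a and mark_r below 0.014 m or horizontal distance between vertebra_a and mark_s below 0.014 m) and horizontal distance between vertebra_a and sacrum between 0.29 and 0.35 m and height (world z) of vertebra_a between 0.011 and 0.019 m and angle between each of vertebra_a, vertebra_b, vertebra_c, vertebra_d's own z axis and vertical below 0.12 rad and linear speed of each of vertebra_a, vertebra_b, vertebra_c, vertebra_d below 0.02 m/s and angular speed of each of vertebra_a, vertebra_b, vertebra_c, vertebra_d below 0.2 rad/s and (horizontal distance between vertebra_b and mark_p below 0.014 m or horizontal distance between vertebra_b and mark_q below 0.014 m or horizontal distance between vertebra_b and mark_r below 0.014 m or horizontal distance between vertebra_b and mark_s below 0.014 m) and horizontal distance between vertebra_b and sacrum between 0.09 and 0.15 m and height (world z) of vertebra_b between 0.011 and 0.019 m and (horizontal distance between vertebra_c and mark_p below 0.014 m or horizontal distance between vertebra_c and mark_q below 0.014 m or horizontal distance between vertebra_c and mark_r below 0.014 m or horizontal distance between vertebra_c and mark_s below 0.014 m) and horizontal distance between vertebra_c and sacrum between 0.39 and 0.45 m and height (world z) of vertebra_c between 0.011 and 0.019 m and (horizontal distance between vertebra_d and mark_p below 0.014 m or horizontal distance between vertebra_d and mark_q below 0.014 m or horizontal distance between vertebra_d and mark_r below 0.014 m or horizontal distance between vertebra_d and mark_s below 0.014 m) and horizontal distance between vertebra_d and sacrum between 0.19 and 0.25 m and height (world z) of vertebra_d between 0.011 and 0.019 m and angle between glue's own z axis and vertical below 0.3 rad); the robot touches nothing.
It fails at once if a vertebra is dropped (falls free of the fingers faster than 0.5 m/s, a fall of more than about 13 mm) ((linear speed of vertebra_a above 0.5 m/s and contact force between the fingers and vertebra_a below 0.05 N) or (linear speed of vertebra_b above 0.5 m/s and contact force between the fingers and vertebra_b below 0.05 N) or (linear speed of vertebra_c above 0.5 m/s and contact force between the fingers and vertebra_c below 0.05 N) or (linear speed of vertebra_d above 0.5 m/s and contact force between the fingers and vertebra_d below 0.05 N)).
It fails at once if the glue bottle is knocked over (angle between glue's own z axis and vertical above 0.6 rad).
It also fails if it takes over 104 s, if anything falls off the work surface, if the arm or the gripper's body presses on something with over 40 N, if the wrist force passes 120 N, or if a joint passes its speed limit or range.

## Robot

A 7-joint arm with a two-finger parallel gripper is mounted at the origin on the work surface. World frame = base frame: x ahead of the robot, y to its left, z up, the work surface at z = 0. Lengths are in m, angles in rad, forces in N, time in s.
With the tool pointing down it reaches from about 0.35 to 0.9 m from the base axis. Payload 19.9 kg.
Tool frame: the origin (TCP) lies at the very end of the fingers, on their centre line; the grasp point (between the pads) lies manip.pinch_z behind it (manip.pinch_z is the distance from the TCP to the grasp point, in m); z points along the fingers, y is the line along which they close (so a half turn about z gives the same grasp; the last joint's range is limited). The gripper opens to 85 mm and grips with 20 to 120 N. Pads are 22 mm wide; open, the fingers measure 114 mm over their backs; the gripper's body (76 mm by 85 mm) begins 54 mm behind the grasp point. The pads swing forward as they close: fully open they stand 13 mm farther back than shut.
Start: joints at [-1.335, 0.417, -0.01, 1.614, 0.005, 1.111, -0.053], TCP at [0.171, 0.601, 0.231] pointing down, gripper open.
Joint ranges: [-2.81, 2.81], [-0.39, 2.02], [-1.27, 1.25], [0.06, 2.57], [-1.19, 4.33], [0.19, 2], [-2.82, 2.82]. Speed limits (rad/s): [1.89, 1.89, 2.39, 2.39, 3.01, 3.01, 3.01].

## Interface

Orientations are given as a unit quaternion [x, y, z, w].
In Python, from cell import manip, vision gives the robot as it stands.
- The arm moves only by the shell command python3 -m inch 'ROWS'. ROWS is JSON, a list of rows, each an object with "jaw": the gripper command: -1 is shut, 1 is fully open, values between are in proportion; "delta_pos": the shift along the tool's x, y, z in m, a list of three; "twist": the turn about the tool's z in degrees. A call has 1 to 12 rows; each row shifts and turns the commanded pose from where the row before left it, along the tool's axes as they then stand; what a row does not reach is not made up. A row lasts 1/10 s, in which the tool goes at most 50 mm and 8.59 degrees, less where a joint would pass 70% of its speed; a pose out of reach is approached as far as the arm can. A call with a gripper value outside its range is refused whole. The fingers move at their own pace and stop on an object; the grip force is fixed at half the most. Time passes only in rows, so rows that do not move let the fingers close. It gives the time, the measured TCP pose, the force, the opening and the grip force at its end, in the units of the state.
- manip.get_obs(): the state, without advancing time (a new reading comes with each control period).
- vision.camera(name): name is "scene" or "top" or "wrist"; returns a dict with "color" (480x640x3 uint8, red, green, blue), "K" (3x3 intrinsics, pixels), "D" ([k1, k2, p1, p2, k3] as OpenCV has them; the pictures are not rectified), "R" (3x3) and "t" (3): a world point X has camera coordinates R X + t; the wrist camera has in their place "T_tool_cam" (4x4, takes a point from camera to tool coordinates, whose origin is the TCP and whose axes are the flange's). Camera axes: x right, y down, z forward; pixel columns grow to the right and rows downward; lengths in m; the calibration is good to about 2 mm. A picture is of the moment at which its call begins: read the wrist's pose just before it. There is no depth.
- manip.sign_off(): hands the job in; it is judged then, once.
The state is a dict: "t": time; "joint_pos": joint angles; "qd": joint speeds; "joint_efforts": joint torques, N m; "eef_pos": TCP position; "tool_rot": TCP orientation; "contact_force": force on the tool from outside, world axes, zero at the start; "ft_torque": the same for the moment, N m; "gripper_width": opening from 0.0 (shut) to 1.0 (fully open); "grasp_force": force on a finger pad.
Only numpy, scipy, OpenCV 4.12 (cv2) and the standard library are available. Lean on these libraries where they do the work, as an engineer would, in place of code of your own. Each camera call takes 0.05 s, during which the arm holds its last target. There are 200 camera calls.

## Working session

There is one attempt and no reset: what is moved stays moved. The work goes in short steps, Python scripts to look and compute and a shell command to move; the robot and the scene stay as the last step left them, time stands still between calls to the robot, and variables do not carry over. Pictures are saved under pics/ and viewed, at most 14 in all, crops included, and the job is handed in when it is done.

```bash
ls; mkdir -p pics; python3 - <<'E'
from cell import manip, vision
import cv2
o=manip.get_obs(); print(o['t'],o['eef_pos'],o['tool_rot'],o['gripper_width'],manip.pinch_z)
for n in ['top','scene']:
    c=vision.camera(n); cv2.imwrite(f'pics/{n}0.png',c['color'][:,:,::-1])
    print(n,c['K'],c['D'],c['R'],c['t'])
E
```

```text
pics
0.0 [0.17069601 0.6008792  0.23065788] [ 1.37940291e-01  9.90440357e-01 -6.10545467e-04 -5.10271847e-05] 1.0028834448555253 0.0187
top [[508.37746656   0.         317.45030337]
 [  0.         508.37746656 235.61161012]
 [  0.           0.           1.        ]] [-0.08942952  0.          0.          0.          0.        ] [[-0.01005103 -0.99994571 -0.0027482 ]
 [-0.99183384  0.01031886 -0.1271187 ]
 [ 0.12714016  0.00144808 -0.9918837 ]] [0.07356053 0.50203049 1.24929286]
scene [[577.38417192   0.         323.46500943]
 [  0.         577.38417192 239.42096305]
 [  0.           0.           1.        ]] [-0.09661769  0.          0.          0.          0.        ] [[-0.52461016  0.85132098  0.00606452]
 [ 0.48443295  0.30436512 -0.82017473]
 [-0.70007778 -0.42733414 -0.57208097]] [ 0.21419571 -0.22466203  1.62628896]
```

View pics/top0.png

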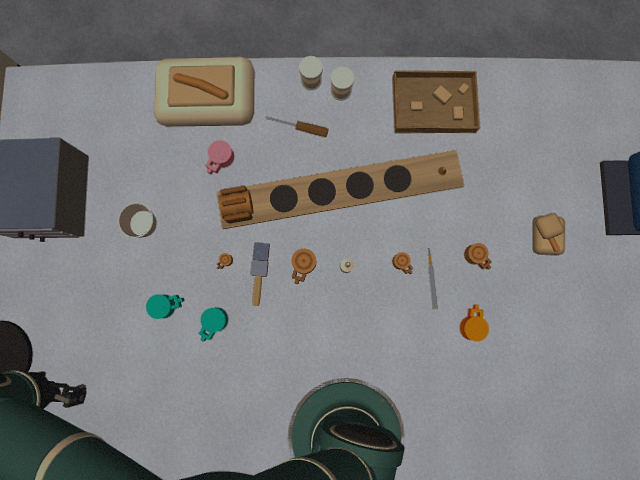

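View pics/scene0.png

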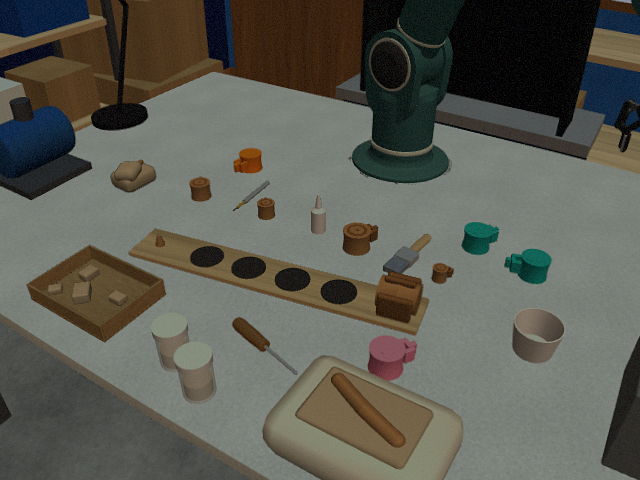

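The brown loose bones in the top picture are the big one at (304,261), the next at (478,254), then (402,261), and the small one at (225,260). These could be mistaken for them:
- the pink bone at (220,155)
- the turquoise bones at (160,306) and (213,320)
- the orange bone at (476,323)
- the rock at (549,232)

The sacrum is at (236,204), and the marks run from (284,198) to (398,179). The glue stands at (346,266).

```bash
cat > h.py <<'E'
import numpy as np, cv2
from cell import manip, vision
from scipy.spatial.transform import Rotation as Ro
def ray(c,uv,z,T=None):
    """pixel(s) -> world points on plane z; T (world<-cam) for the wrist camera"""
    p=cv2.undistortPoints(np.array(uv,float).reshape(-1,1,2),c['K'],np.array(c['D'],float)).reshape(-1,2)
    d=np.c_[p,np.ones(len(p))]
    R,o=(c['R'].T,-c['R'].T@c['t']) if T is None else (T[:3,:3],T[:3,3])
    d=d@R.T
    return o+d*((z-o[2])/d[:,2])[:,None]
def wristT(o,c):
    T=np.eye(4);T[:3,:3]=Ro.from_quat(o['tool_rot']).as_matrix();T[:3,3]=o['eef_pos'];return T@c['T_tool_cam']
def go(x,y,yaw=None,o=None):
    """twist (deg) to bring tool y to line angle yaw (deg, mod 180), then tool-axes dx,dy (mm) after the twist"""
    o=o or manip.get_obs();R=Ro.from_quat(o['tool_rot']).as_matrix()
    cur=np.degrees(np.arctan2(R[1,1],R[0,1])); tw=0
    if yaw is not None: tw=(cur-yaw+90)%180-90
    R2=R@Ro.from_euler('z',tw,degrees=True).as_matrix()
    d=R2.T@(np.array([x,y,o['eef_pos'][2]])-o['eef_pos'])
    return round(tw,1),np.round(d[:2]*1000,1),'eef',np.round(o['eef_pos'],4),'yaw',round(cur,1),'j7',round(o['joint_pos'][6],2)
E
python3 - <<'E'
from h import *
c=vision.camera('top');im=c['color'];hsv=cv2.cvtColor(im,cv2.COLOR_RGB2HSV)
roi=np.zeros(im.shape[:2],np.uint8);roi[150:230,262:420]=1
m=((hsv[...,2]<75)&(roi>0)).astype(np.uint8)
n,l,s,ce=cv2.connectedComponentsWithStats(m)
M=[]
for i in range(1,n):
    if s[i,4]>200:
        e=cv2.fitEllipse(max(cv2.findContours((l==i).astype(np.uint8),0,1)[0],key=len)); p=ray(c,e[0],.015)[0]; M.append(p); print('mark',np.round(e[0],1),np.round(p,4),np.round(e[1],1),s[i,4])
M=np.array(sorted(M,key=lambda p:-p[1]));print('gaps',np.linalg.norm(np.diff(M,axis=0),axis=1),'sacrum',ray(c,(236,203),.06))
np.save('marks.npy',M)
tiles=[]
for nme,(u,v),h in [('b',(304,261),.046),('d',(478,254),.041),('a',(402,261),.036),('c',(225,260),.030),('glue',(346,266),.05)]:
    x0,y0=u-25,v-25;w=im[y0:y0+50,x0:x0+50];hh=hsv[y0:y0+50,x0:x0+50]
    m=((hh[...,1]>110)&(hh[...,0]<25)).astype(np.uint8) if nme!='glue' else ((hh[...,2]>0)&(w.mean(2)>225)).astype(np.uint8)
    if nme!='glue':
        n,l,s,_=cv2.connectedComponentsWithStats(m);m=(l==l[20:30,20:30][m[20:30,20:30]>0][0]).astype(np.uint8)
        dt=cv2.distanceTransform(cv2.resize(m,None,fx=8,fy=8,interpolation=cv2.INTER_LINEAR),2,5);_,r,_,loc=cv2.minMaxLoc(dt)
        uv=((loc[0]+.5)/8-.5+x0,(loc[1]+.5)/8-.5+y0);p=ray(c,uv,h/2)[0]
        ys,xs=np.nonzero(m);q=ray(c,np.c_[xs+x0,ys+y0],h/2);dd=q-p;rr=np.hypot(dd[:,0],dd[:,1]);k=rr>.8*rr.max();far=q[k].mean(0)-p
        print(nme,np.round(uv,1),np.round(p,4),'diam mm',r/8*2*2.5,'ext',rr.max(),'spine deg',np.degrees(np.arctan2(far[1],far[0])))
    else: print('glue',ray(c,(346,266),.05))
    t=cv2.resize(w,(260,260),interpolation=cv2.INTER_CUBIC)
    if nme!='glue': cv2.circle(t,(int((uv[0]-x0+.5)*5.2),int((uv[1]-y0+.5)*5.2)),3,(0,255,0),-1)
    tiles.append(t)
tiles.append(np.zeros_like(t))
cv2.imwrite('pics/crops.png',np.vstack([np.hstack(tiles[:3]),np.hstack(tiles[3:])])[:,:,::-1])
E
```

```text
mark [397.  178.4] [ 0.6528 -0.1399  0.015 ] [25.5 26.4] 564
mark [359.4 184.9] [ 0.6363 -0.0415  0.015 ] [26.  26.4] 574
mark [321.5 191.4] [0.6201 0.0568 0.015 ] [26.2 26.8] 590
mark [283.4 198.1] [0.6036 0.1555 0.015 ] [26.1 26.7] 585
gaps [0.100073   0.09958874 0.0998064 ] sacrum [[0.583282   0.27065785 0.06      ]]
b [303.4 260.4] [0.4411 0.1044 0.023 ] diam mm 58.314924240112305 ext 0.06057312579008893 spine deg 160.74037267451342
d [476.7 253.2] [ 0.4548 -0.3377  0.0205] diam mm 46.875 ext 0.04872013084298736 spine deg -139.69737420476088
a [400.9 260.7] [ 0.4382 -0.1428  0.018 ] diam mm 38.32461595535278 ext 0.038519429167579444 spine deg -142.06325676713297
c [225.1 259.1] [0.4471 0.3045 0.015 ] diam mm 28.86143207550049 ext 0.02883164561519027 spine deg 138.61295313188376
glue [[ 0.42414418 -0.00128398  0.05      ]]
```

View pics/crops.png

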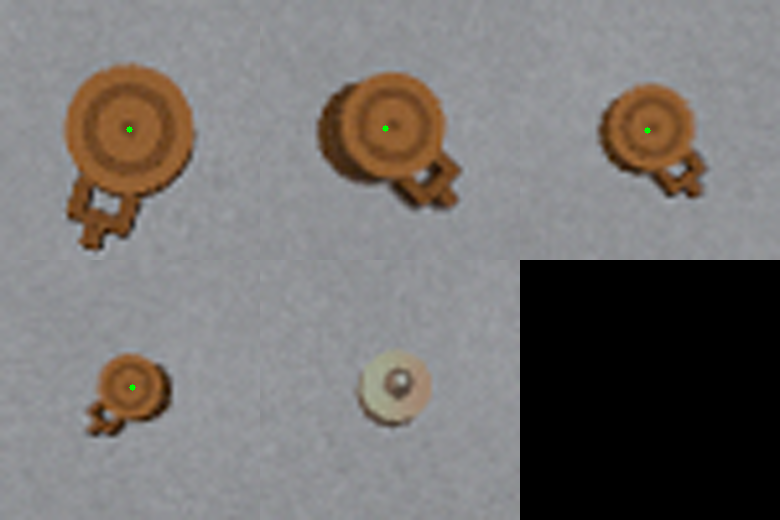

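The crops show the round top faces and the arches clearly. Top centres are b (303.3,260.1), d (477.9,252.5), a (401.7,259.7) and c (224.7,258.7). All four are brown with diameters that fit the description, so the choice is confirmed. The marks measure 99.6–100.1 mm apart, as they should.

```bash
python3 - <<'E'
from h import *
c=vision.camera('top');P={}
for n,uv,h,y in [('b',(303.3,260.1),.046,73),('d',(477.9,252.5),.041,-47),('a',(401.7,259.7),.036,-52),('c',(224.7,258.7),.03,50)]:
    p=ray(c,uv,h)[0];print(n,np.round(p,4),y)
b=ray(c,(303.3,260.1),.046)[0]
print(go(b[0],b[1],73))
E
```

```text
b [0.4402 0.1041 0.046 ] 73
d [ 0.4546 -0.3344  0.041 ] -47
a [ 0.4393 -0.1419  0.036 ] -52
c [0.4468 0.3027 0.03  ] 50
(np.float64(1.1), array([-402.9, -396.4]), 'eef', array([0.1707, 0.601 , 0.2309]), 'yaw', np.float64(74.1), 'j7', np.float64(-0.05))
```

```bash
python3 -m inch '[{"jaw":1,"delta_pos":[-0.0336,-0.033,0],"twist":1.1},{"jaw":1,"delta_pos":[-0.0336,-0.033,0],"twist":0},{"jaw":1,"delta_pos":[-0.0336,-0.033,0],"twist":0},{"jaw":1,"delta_pos":[-0.0336,-0.033,0],"twist":0},{"jaw":1,"delta_pos":[-0.0336,-0.033,0],"twist":0},{"jaw":1,"delta_pos":[-0.0336,-0.033,0],"twist":0},{"jaw":1,"delta_pos":[-0.0336,-0.033,0],"twist":0},{"jaw":1,"delta_pos":[-0.0336,-0.033,0],"twist":0},{"jaw":1,"delta_pos":[-0.0336,-0.033,0],"twist":0},{"jaw":1,"delta_pos":[-0.0336,-0.033,0],"twist":0},{"jaw":1,"delta_pos":[-0.0336,-0.033,0],"twist":0},{"jaw":1,"delta_pos":[-0.0336,-0.033,0],"twist":0}]'
python3 -m inch '[{"jaw":1,"delta_pos":[0,0,0.03],"twist":0},{"jaw":1,"delta_pos":[0,0,0.03],"twist":0},{"jaw":1,"delta_pos":[0,0,0.03],"twist":0},{"jaw":1,"delta_pos":[0,0,0],"twist":0},{"jaw":1,"delta_pos":[0,0,0],"twist":0}]'
python3 - <<'E'
from h import *
print(go(.4402,.1041,73))
o=manip.get_obs();c=vision.camera('wrist');T=wristT(o,c)
Rt=np.linalg.inv(T)
cv2.imwrite('pics/w1.png',c['color'][:,:,::-1])
r,_=cv2.Rodrigues(Rt[:3,:3]);print(cv2.projectPoints(np.array([[.4402,.1041,.046]]),r,Rt[:3,3],c['K'],np.array(c['D']))[0])
E
```

```text
t: 1.4
eef_pos: [0.4423, 0.1034, 0.2315]
tool_rot: [0.147, 0.989, 0.0, 0.0]
contact_force: [0.6, 1.3, 0.0]
gripper_width: 0.998
grasp_force: 0.0
t: 1.9
eef_pos: [0.4418, 0.1052, 0.1419]
tool_rot: [0.148, 0.989, -0.0, -0.0]
contact_force: [-0.2, -0.3, 0.8]
gripper_width: 1.0
grasp_force: 0.0
(np.float64(0.0), array([ 1.2, -1.5]), 'eef', array([0.4418, 0.1052, 0.1419]), 'yaw', np.float64(73.0), 'j7', np.float64(1.09))
[[[312.31806477 239.20966594]]]
```

View pics/w1.png

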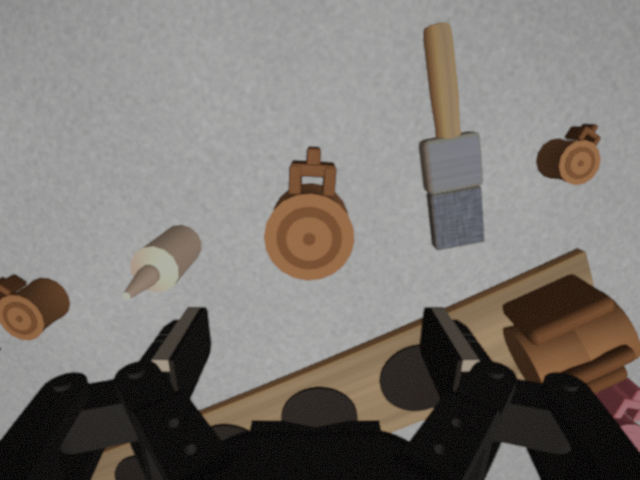

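Bone b is dead ahead at (309,239), against a predicted (312,239), with its spine straight up the image, so the alignment is right. Descending to grip it.

```bash
python3 -m inch '[{"jaw":1,"delta_pos":[0.001,-0.0025,0.03],"twist":0},{"jaw":1,"delta_pos":[0,0,0.03],"twist":0},{"jaw":1,"delta_pos":[0,0,0.03],"twist":0},{"jaw":1,"delta_pos":[0,0,0.025],"twist":0},{"jaw":1,"delta_pos":[0,0,0.015],"twist":0},{"jaw":1,"delta_pos":[0,0,0.008],"twist":0},{"jaw":1,"delta_pos":[0,0,0],"twist":0}]' && python3 -m inch '[{"jaw":-1,"delta_pos":[0,0,0],"twist":0},{"jaw":-1,"delta_pos":[0,0,0],"twist":0},{"jaw":-1,"delta_pos":[0,0,0],"twist":0},{"jaw":-1,"delta_pos":[0,0,0],"twist":0},{"jaw":-1,"delta_pos":[0,0,0],"twist":0},{"jaw":-1,"delta_pos":[0,0,0],"twist":0},{"jaw":-1,"delta_pos":[0,0,0],"twist":0},{"jaw":-1,"delta_pos":[0,0,0],"twist":0}]'
```

```text
t: 2.65
eef_pos: [0.4405, 0.1034, 0.0037]
tool_rot: [0.147, 0.989, 0.0, 0.0]
contact_force: [1.2, -0.1, 0.1]
gripper_width: 1.0
grasp_force: 0.0
t: 3.45
eef_pos: [0.4408, 0.1034, 0.0049]
tool_rot: [0.147, 0.989, 0.001, 0.001]
contact_force: [-6.5, -2.1, 27.5]
gripper_width: 0.686
grasp_force: 58.0
```

```bash
python3 -m inch '[{"jaw":-1,"delta_pos":[0,0,-0.005],"twist":0},{"jaw":-1,"delta_pos":[0,0,-0.015],"twist":0},{"jaw":-1,"delta_pos":[0,0,-0.025],"twist":0},{"jaw":-1,"delta_pos":[0,0,-0.025],"twist":0},{"jaw":-1,"delta_pos":[0,0,-0.015],"twist":0},{"jaw":-1,"delta_pos":[0,0,-0.005],"twist":0},{"jaw":-1,"delta_pos":[0,0,0],"twist":0}]'; python3 - <<'E'
from h import *
M=np.load('marks.npy');print(go(*M[0,:2]))
E
```

```text
t: 4.15
eef_pos: [0.4403, 0.1034, 0.0939]
tool_rot: [0.147, 0.989, 0.0, 0.001]
contact_force: [0.4, -0.1, -2.4]
gripper_width: 0.686
grasp_force: 65.1
(0, array([-141. ,   97.4]), 'eef', array([0.4403, 0.1034, 0.0939]), 'yaw', np.float64(73.1), 'j7', np.float64(1.15))
```

```bash
python3 -m inch '[{"jaw":-1,"delta_pos":[-0.011,0.0074,0],"twist":0},{"jaw":-1,"delta_pos":[-0.025,0.017,0],"twist":0},{"jaw":-1,"delta_pos":[-0.035,0.025,0],"twist":0},{"jaw":-1,"delta_pos":[-0.035,0.025,0],"twist":0},{"jaw":-1,"delta_pos":[-0.025,0.017,0],"twist":0},{"jaw":-1,"delta_pos":[-0.010,0.006,0],"twist":0},{"jaw":-1,"delta_pos":[0,0,0.01],"twist":0},{"jaw":-1,"delta_pos":[0,0,0.02],"twist":0},{"jaw":-1,"delta_pos":[0,0,0.02],"twist":0},{"jaw":-1,"delta_pos":[0,0,0.01],"twist":0},{"jaw":-1,"delta_pos":[0,0,0],"twist":0}]'; python3 - <<'E'
from h import *
M=np.load('marks.npy');print(go(*M[0,:2]))
E
```

```text
t: 5.25
eef_pos: [0.6017, 0.1546, 0.0313]
tool_rot: [0.148, 0.989, -0.001, -0.002]
contact_force: [-0.2, -0.0, -1.8]
gripper_width: 0.69
grasp_force: 65.1
(0, array([-1.6,  1.4]), 'eef', array([0.6017, 0.1546, 0.0313]), 'yaw', np.float64(73.0), 'j7', np.float64(1.19))
```

```bash
python3 -m inch '[{"jaw":-1,"delta_pos":[-0.0015,0.0015,0.004],"twist":0},{"jaw":-1,"delta_pos":[0,0,0.003],"twist":0},{"jaw":-1,"delta_pos":[0,0,0.002],"twist":0},{"jaw":-1,"delta_pos":[0,0,0],"twist":0},{"jaw":-1,"delta_pos":[0,0,0],"twist":0}]'; python3 -m inch '[{"jaw":-1,"delta_pos":[0,0,0.0015],"twist":0},{"jaw":-1,"delta_pos":[0,0,0],"twist":0}]'
```

```text
t: 5.75
eef_pos: [0.6053, 0.1562, 0.0245]
tool_rot: [0.147, 0.989, 0.0, 0.0]
contact_force: [-0.7, 0.1, -2.3]
gripper_width: 0.682
grasp_force: 65.1
t: 5.95
eef_pos: [0.6052, 0.1562, 0.0228]
tool_rot: [0.147, 0.989, -0.0, 0.0]
contact_force: [-0.3, -0.2, -3.3]
gripper_width: 0.688
grasp_force: 65.1
```

```bash
python3 -m inch '[{"jaw":-1,"delta_pos":[0,0,0.0015],"twist":0},{"jaw":-1,"delta_pos":[0,0,0],"twist":0}]';python3 -m inch '[{"jaw":-1,"delta_pos":[0,0,0.0015],"twist":0},{"jaw":-1,"delta_pos":[0,0,0],"twist":0}]'
```

```text
t: 6.15
eef_pos: [0.6051, 0.1561, 0.0211]
tool_rot: [0.147, 0.989, -0.0, -0.0]
contact_force: [0.2, 0.7, -2.4]
gripper_width: 0.694
grasp_force: 65.1
t: 6.35
eef_pos: [0.6054, 0.1561, 0.0202]
tool_rot: [0.147, 0.989, 0.0, 0.0]
contact_force: [-3.2, -0.4, 4.7]
gripper_width: 0.689
grasp_force: 65.4
```

Touchdown felt at z = 0.0202, as predicted. Releasing and rising.

```bash
python3 -m inch '[{"jaw":0.85,"delta_pos":[0,0,0],"twist":0},{"jaw":0.85,"delta_pos":[0,0,0],"twist":0},{"jaw":0.85,"delta_pos":[0,0,0],"twist":0},{"jaw":0.85,"delta_pos":[0,0,0],"twist":0},{"jaw":0.85,"delta_pos":[0,0,-0.015],"twist":0},{"jaw":0.85,"delta_pos":[0,0,-0.03],"twist":0},{"jaw":0.85,"delta_pos":[0,0,-0.035],"twist":0},{"jaw":0.85,"delta_pos":[0,0,-0.03],"twist":0},{"jaw":0.85,"delta_pos":[0,0,0],"twist":0}]'; python3 - <<'E'
from h import *
o=manip.get_obs();c=vision.camera('wrist');cv2.imwrite('pics/w2.png',c['color'][:,:,::-1])
T=np.linalg.inv(wristT(o,c));r,_=cv2.Rodrigues(T[:3,:3])
print(cv2.projectPoints(np.array([[*np.load('marks.npy')[0,:2],.061]]),r,T[:3,3],c['K'],np.array(c['D']))[0])
print(go(.4546,-.3344,-47))
E
```

```text
t: 7.25
eef_pos: [0.6073, 0.1565, 0.1351]
tool_rot: [0.148, 0.989, 0.002, 0.003]
contact_force: [0.7, 0.8, 0.4]
gripper_width: 0.924
grasp_force: 0.0
[[[310.53891981 246.13182964]]]
(np.float64(-60.0), array([ 445.8, -255.5]), 'eef', array([0.6063, 0.1565, 0.1328]), 'yaw', np.float64(73.0), 'j7', np.float64(1.15))
```

View pics/w2.png

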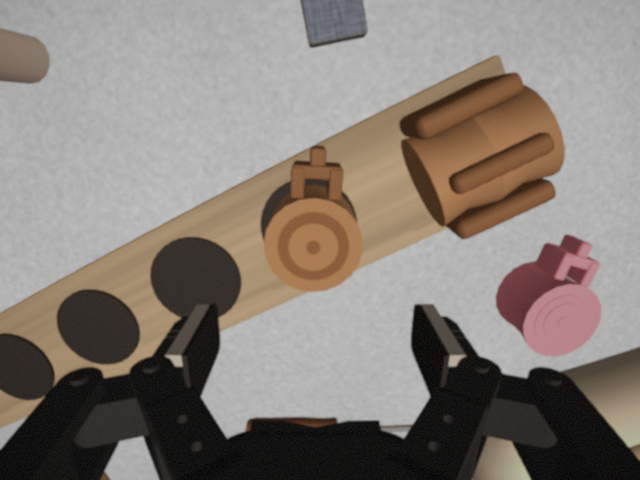

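The wrist picture shows b upright on the first mark, its top centre at (313,247) against a predicted (310.5,246), so about 1.3 mm off. Next is d. I'll turn +120° to keep joint 7 in range, then travel.

```bash
python3 -m inch '[{"jaw":1,"delta_pos":[0,0,0],"twist":8.5},{"jaw":1,"delta_pos":[0,0,0],"twist":8.5},{"jaw":1,"delta_pos":[0,0,0],"twist":8.5},{"jaw":1,"delta_pos":[0,0,0],"twist":8.5},{"jaw":1,"delta_pos":[0,0,0],"twist":8.5},{"jaw":1,"delta_pos":[0,0,0],"twist":8.5},{"jaw":1,"delta_pos":[0,0,0],"twist":8.5},{"jaw":1,"delta_pos":[0,0,0],"twist":8.5},{"jaw":1,"delta_pos":[0,0,0],"twist":8.5},{"jaw":1,"delta_pos":[0,0,0],"twist":8.5},{"jaw":1,"delta_pos":[0,0,0],"twist":8.5},{"jaw":1,"delta_pos":[0,0,0],"twist":8.5}]'; python3 -m inch '[{"jaw":1,"delta_pos":[0,0,0],"twist":8.5},{"jaw":1,"delta_pos":[0,0,0],"twist":8.5},{"jaw":1,"delta_pos":[0,0,0],"twist":1},{"jaw":1,"delta_pos":[0,0,0],"twist":0}]'; python3 -c "
from h import *
print(go(.4546,-.3344,-47))"
```

```text
t: 8.5
eef_pos: [0.6048, 0.1561, 0.1296]
tool_rot: [0.863, 0.505, -0.0, -0.0]
contact_force: [-0.7, -0.8, -0.1]
gripper_width: 1.002
grasp_force: 0.0
t: 8.9
eef_pos: [0.6049, 0.1562, 0.1295]
tool_rot: [0.93, 0.369, -0.0, 0.0]
contact_force: [-0.7, -0.2, 0.5]
gripper_width: 1.001
grasp_force: 0.0
(np.float64(0.2), array([-444.5,  256.3]), 'eef', array([0.6049, 0.1562, 0.1295]), 'yaw', np.float64(-46.8), 'j7', np.float64(-0.65))
```

```bash
python3 -m inch '[{"jaw":1,"delta_pos":[-0.037,0.0214,0],"twist":0},{"jaw":1,"delta_pos":[-0.037,0.0214,0],"twist":0},{"jaw":1,"delta_pos":[-0.037,0.0214,0],"twist":0},{"jaw":1,"delta_pos":[-0.037,0.0214,0],"twist":0},{"jaw":1,"delta_pos":[-0.037,0.0214,0],"twist":0},{"jaw":1,"delta_pos":[-0.037,0.0214,0],"twist":0},{"jaw":1,"delta_pos":[-0.037,0.0214,0],"twist":0},{"jaw":1,"delta_pos":[-0.037,0.0214,0],"twist":0},{"jaw":1,"delta_pos":[-0.037,0.0214,0],"twist":0},{"jaw":1,"delta_pos":[-0.037,0.0214,0],"twist":0},{"jaw":1,"delta_pos":[-0.037,0.0214,0],"twist":0},{"jaw":1,"delta_pos":[-0.037,0.0214,0],"twist":0}]'; python3 -m inch '[{"jaw":1,"delta_pos":[0,0,0],"twist":0},{"jaw":1,"delta_pos":[0,0,0],"twist":0}]'; cat >> h.py <<'E'
def look(name,X):
    o=manip.get_obs();c=vision.camera('wrist');cv2.imwrite(name,c['color'][:,:,::-1])
    T=np.linalg.inv(wristT(o,c));r,_=cv2.Rodrigues(T[:3,:3])
    print('predicted px',cv2.projectPoints(np.array([X],float),r,T[:3,3],c['K'],np.array(c['D']))[0].ravel());return o,c
E
python3 -c "
from h import *
look('pics/w3.png',[.4546,-.3344,.041])
print(go(.4546,-.3344,-47))"
```

```text
t: 10.1
eef_pos: [0.4552, -0.3361, 0.13]
tool_rot: [0.929, 0.369, 0.0, -0.0]
contact_force: [1.8, 0.4, -0.3]
gripper_width: 0.999
grasp_force: 0.0
t: 10.3
eef_pos: [0.4553, -0.3355, 0.1298]
tool_rot: [0.93, 0.367, 0.0, -0.0]
contact_force: [-0.7, 0.1, -0.4]
gripper_width: 1.001
grasp_force: 0.0
predicted px [313.25473408 244.54978566]
(np.float64(0.2), array([-1.1, -0.9]), 'eef', array([ 0.456 , -0.3343,  0.1297]), 'yaw', np.float64(-46.8), 'j7', np.float64(0.23))
```

View pics/w3.png

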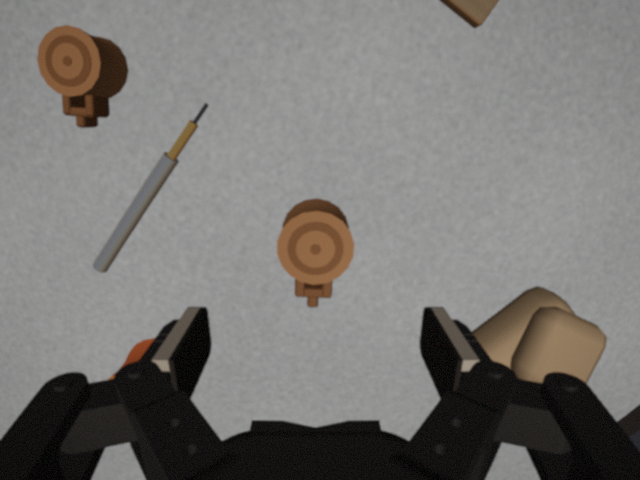

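Bone d is centred at (315.5,249), predicted (313,244.5), with its spine straight down the image. I'll correct about 4 mm along tool -x and grip.

```bash
python3 -m inch '[{"jaw":1,"delta_pos":[-0.004,0.0005,0.03],"twist":0},{"jaw":1,"delta_pos":[0,0,0.03],"twist":0},{"jaw":1,"delta_pos":[0,0,0.03],"twist":0},{"jaw":1,"delta_pos":[0,0,0.02],"twist":0},{"jaw":1,"delta_pos":[0,0,0.011],"twist":0},{"jaw":1,"delta_pos":[0,0,0.005],"twist":0},{"jaw":1,"delta_pos":[0,0,0],"twist":0}]' && python3 -m inch '[{"jaw":-1,"delta_pos":[0,0,0],"twist":0},{"jaw":-1,"delta_pos":[0,0,0],"twist":0},{"jaw":-1,"delta_pos":[0,0,0],"twist":0},{"jaw":-1,"delta_pos":[0,0,0],"twist":0},{"jaw":-1,"delta_pos":[0,0,0],"twist":0},{"jaw":-1,"delta_pos":[0,0,0],"twist":0},{"jaw":-1,"delta_pos":[0,0,0],"twist":0},{"jaw":-1,"delta_pos":[0,0,0],"twist":0}]'
```

```text
t: 11.05
eef_pos: [0.4538, -0.3372, 0.004]
tool_rot: [0.93, 0.367, 0.0, -0.0]
contact_force: [1.2, 0.2, 0.3]
gripper_width: 0.995
grasp_force: 0.0
t: 11.85
eef_pos: [0.4538, -0.3377, 0.005]
tool_rot: [0.93, 0.367, 0.001, 0.0]
contact_force: [-3.6, 5.1, 18.7]
gripper_width: 0.574
grasp_force: 58.6
```

```bash
python3 -m inch '[{"jaw":-1,"delta_pos":[0,0,-0.005],"twist":0},{"jaw":-1,"delta_pos":[0,0,-0.015],"twist":0},{"jaw":-1,"delta_pos":[0,0,-0.025],"twist":0},{"jaw":-1,"delta_pos":[0,0,-0.025],"twist":0},{"jaw":-1,"delta_pos":[0,0,-0.015],"twist":0},{"jaw":-1,"delta_pos":[0,0,-0.005],"twist":0},{"jaw":-1,"delta_pos":[0,0,0],"twist":0}]'; python3 - <<'E'
from h import *
M=np.load('marks.npy');print(go(*M[1,:2]))
E
```

```text
t: 12.55
eef_pos: [0.4537, -0.3375, 0.0942]
tool_rot: [0.93, 0.367, 0.0, 0.0]
contact_force: [-0.3, 0.3, -3.1]
gripper_width: 0.569
grasp_force: 62.4
(0, array([ 390.8, -174.4]), 'eef', array([ 0.4537, -0.3375,  0.0942]), 'yaw', np.float64(-46.9), 'j7', np.float64(0.27))
```

```bash
python3 -m inch '[{"jaw":-1,"delta_pos":[0.0156,-0.007,0],"twist":0},{"jaw":-1,"delta_pos":[0.0274,-0.0122,0],"twist":0},{"jaw":-1,"delta_pos":[0.0391,-0.0174,0],"twist":0},{"jaw":-1,"delta_pos":[0.0391,-0.0174,0],"twist":0},{"jaw":-1,"delta_pos":[0.0391,-0.0174,0],"twist":0},{"jaw":-1,"delta_pos":[0.0391,-0.0174,0],"twist":0},{"jaw":-1,"delta_pos":[0.0391,-0.0174,0],"twist":0},{"jaw":-1,"delta_pos":[0.0391,-0.0174,0],"twist":0},{"jaw":-1,"delta_pos":[0.0391,-0.0174,0],"twist":0},{"jaw":-1,"delta_pos":[0.0391,-0.0174,0],"twist":0},{"jaw":-1,"delta_pos":[0.0234,-0.0105,0],"twist":0},{"jaw":-1,"delta_pos":[0.0117,-0.0052,0],"twist":0}]';  python3 -m inch '[{"jaw":-1,"delta_pos":[0,0,0.01],"twist":0},{"jaw":-1,"delta_pos":[0,0,0.02],"twist":0},{"jaw":-1,"delta_pos":[0,0,0.02],"twist":0},{"jaw":-1,"delta_pos":[0,0,0.01],"twist":0},{"jaw":-1,"delta_pos":[0,0,0],"twist":0},{"jaw":-1,"delta_pos":[0,0,0],"twist":0}]';python3 - <<'E'
from h import *
M=np.load('marks.npy');print(go(*M[1,:2]))
E
```

```text
t: 13.75
eef_pos: [0.6203, 0.0594, 0.0923]
tool_rot: [0.93, 0.368, -0.001, -0.0]
contact_force: [-0.9, -0.4, -2.8]
gripper_width: 0.569
grasp_force: 62.4
t: 14.35
eef_pos: [0.6203, 0.0554, 0.0341]
tool_rot: [0.931, 0.366, -0.0, 0.0]
contact_force: [0.9, -0.7, -1.8]
gripper_width: 0.568
grasp_force: 62.4
(0, array([ 0.8, -1.2]), 'eef', array([0.6203, 0.0554, 0.0341]), 'yaw', np.float64(-47.0), 'j7', np.float64(-0.41))
```

Touchdown is expected at about z = 0.020.

```bash
python3 -m inch '[{"jaw":-1,"delta_pos":[0.001,-0.001,0.004],"twist":0},{"jaw":-1,"delta_pos":[0,0,0.004],"twist":0},{"jaw":-1,"delta_pos":[0,0,0.003],"twist":0},{"jaw":-1,"delta_pos":[0,0,0],"twist":0},{"jaw":-1,"delta_pos":[0,0,0],"twist":0}]'; python3 -m inch '[{"jaw":-1,"delta_pos":[0,0,0.0015],"twist":0},{"jaw":-1,"delta_pos":[0,0,0],"twist":0}]'; python3 -m inch '[{"jaw":-1,"delta_pos":[0,0,0.0015],"twist":0},{"jaw":-1,"delta_pos":[0,0,0],"twist":0}]'
```

```text
t: 14.85
eef_pos: [0.6203, 0.0578, 0.0229]
tool_rot: [0.93, 0.367, -0.0, 0.0]
contact_force: [-0.1, -0.2, -1.5]
gripper_width: 0.57
grasp_force: 62.4
t: 15.05
eef_pos: [0.6203, 0.0578, 0.0212]
tool_rot: [0.93, 0.367, -0.0, 0.0]
contact_force: [0.6, 0.5, -1.5]
gripper_width: 0.57
grasp_force: 62.4
t: 15.25
eef_pos: [0.6205, 0.0578, 0.0202]
tool_rot: [0.93, 0.367, 0.0, -0.0]
contact_force: [-3.0, 0.7, 4.4]
gripper_width: 0.575
grasp_force: 62.8
```

```bash
python3 -m inch '[{"jaw":0.6,"delta_pos":[0,0,0],"twist":0},{"jaw":0.6,"delta_pos":[0,0,0],"twist":0},{"jaw":0.6,"delta_pos":[0,0,0],"twist":0},{"jaw":0.6,"delta_pos":[0,0,0],"twist":0},{"jaw":0.6,"delta_pos":[0,0,-0.015],"twist":0},{"jaw":0.6,"delta_pos":[0,0,-0.03],"twist":0},{"jaw":0.6,"delta_pos":[0,0,-0.035],"twist":0},{"jaw":0.6,"delta_pos":[0,0,-0.03],"twist":0},{"jaw":0.6,"delta_pos":[0,0,0],"twist":0},{"jaw":0.6,"delta_pos":[0,0,0],"twist":5}]'; python3 - <<'E'
from h import *
look('pics/w4.png',[*np.load('marks.npy')[1,:2],.056])
print(go(.4393,-.1419,-52))
E
```

```text
t: 16.25
eef_pos: [0.6207, 0.0579, 0.1314]
tool_rot: [0.945, 0.326, 0.001, -0.0]
contact_force: [-0.4, 0.2, -0.7]
gripper_width: 0.8
grasp_force: 0.0
predicted px [315.96244305 253.60908072]
(np.float64(-0.4), array([-265.8,   46.1]), 'eef', array([0.6204, 0.058 , 0.1307]), 'yaw', np.float64(-52.4), 'j7', np.float64(-0.57))
```

View pics/w4.png

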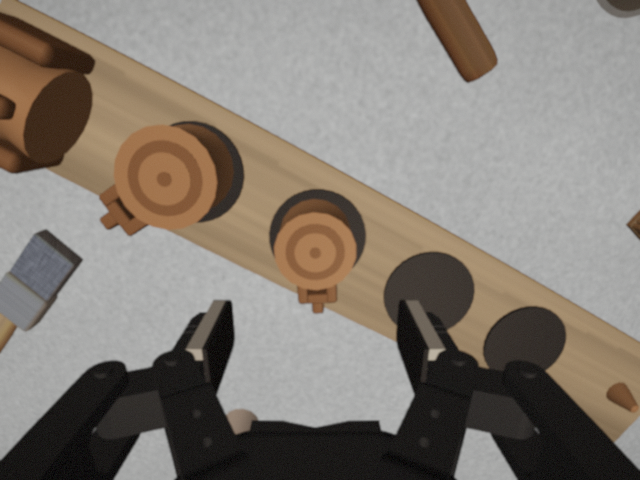

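d stands on the second mark, its top at (315.5,251) against a predicted (316,253.6), so under 2 mm off. On to a.

```bash
python3 -m inch '[{"jaw":0.6,"delta_pos":[-0.038,0.0066,0],"twist":0},{"jaw":0.6,"delta_pos":[-0.038,0.0066,0],"twist":0},{"jaw":0.6,"delta_pos":[-0.038,0.0066,0],"twist":0},{"jaw":0.6,"delta_pos":[-0.038,0.0066,0],"twist":0},{"jaw":0.6,"delta_pos":[-0.038,0.0066,0],"twist":0},{"jaw":0.6,"delta_pos":[-0.038,0.0066,0],"twist":0},{"jaw":0.6,"delta_pos":[-0.038,0.0066,0],"twist":0},{"jaw":0.6,"delta_pos":[0,0,0],"twist":0},{"jaw":0.6,"delta_pos":[0,0,0],"twist":0},{"jaw":0.6,"delta_pos":[0,0,0],"twist":0}]'
python3 -c "
from h import *
look('pics/w5.png',[.4393,-.1419,.036])
print(go(.4393,-.1419,-52))"
```

```text
t: 17.3
eef_pos: [0.4398, -0.142, 0.1299]
tool_rot: [0.945, 0.327, 0.0, 0.0]
contact_force: [0.2, 0.1, -0.6]
gripper_width: 0.8
grasp_force: 0.0
predicted px [314.61882355 242.9364984 ]
(np.float64(0.1), array([-0.4, -0.3]), 'eef', array([ 0.4398, -0.1419,  0.1298]), 'yaw', np.float64(-51.9), 'j7', np.float64(-0.19))
```

View pics/w5.png

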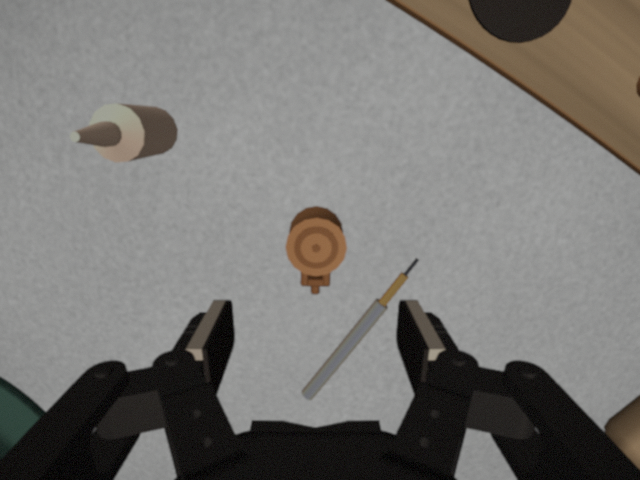

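Bone a is at (316,247), predicted (314.6,243), with its spine straight down the image. The knife at (380,303) is clear of the fingers. Correcting -3 mm in x and descending.

```bash
python3 -m inch '[{"jaw":0.6,"delta_pos":[-0.003,0.0005,0.03],"twist":0},{"jaw":0.6,"delta_pos":[0,0,0.03],"twist":0},{"jaw":0.6,"delta_pos":[0,0,0.03],"twist":0},{"jaw":0.6,"delta_pos":[0,0,0.02],"twist":0},{"jaw":0.6,"delta_pos":[0,0,0.011],"twist":0},{"jaw":0.6,"delta_pos":[0,0,0.006],"twist":0},{"jaw":0.6,"delta_pos":[0,0,0],"twist":0}]' && python3 -m inch '[{"jaw":-1,"delta_pos":[0,0,0],"twist":0},{"jaw":-1,"delta_pos":[0,0,0],"twist":0},{"jaw":-1,"delta_pos":[0,0,0],"twist":0},{"jaw":-1,"delta_pos":[0,0,0],"twist":0},{"jaw":-1,"delta_pos":[0,0,0],"twist":0},{"jaw":-1,"delta_pos":[0,0,0],"twist":0},{"jaw":-1,"delta_pos":[0,0,0],"twist":0},{"jaw":-1,"delta_pos":[0,0,0],"twist":0}]'
```

```text
t: 18.05
eef_pos: [0.4374, -0.1447, 0.0027]
tool_rot: [0.945, 0.326, -0.0, 0.0]
contact_force: [-0.7, 0.2, 0.3]
gripper_width: 0.802
grasp_force: 0.0
t: 18.85
eef_pos: [0.4378, -0.1446, 0.0039]
tool_rot: [0.945, 0.326, 0.001, -0.0]
contact_force: [-4.2, 1.9, 19.6]
gripper_width: 0.453
grasp_force: 57.6
```

```bash
python3 -m inch '[{"jaw":-1,"delta_pos":[0,0,-0.005],"twist":0},{"jaw":-1,"delta_pos":[0,0,-0.015],"twist":0},{"jaw":-1,"delta_pos":[0,0,-0.025],"twist":0},{"jaw":-1,"delta_pos":[0,0,-0.025],"twist":0},{"jaw":-1,"delta_pos":[0,0,-0.015],"twist":0},{"jaw":-1,"delta_pos":[0,0,-0.005],"twist":0},{"jaw":-1,"delta_pos":[0,0,0],"twist":0}]'; python3 - <<'E'
from h import *
M=np.load('marks.npy');print(go(*M[2,:2]))
E
```

```text
t: 19.55
eef_pos: [0.4376, -0.1444, 0.0933]
tool_rot: [0.945, 0.326, 0.001, 0.0]
contact_force: [-0.2, -0.7, -0.7]
gripper_width: 0.455
grasp_force: 60.0
(0, array([219.9,  41.5]), 'eef', array([ 0.4376, -0.1444,  0.0933]), 'yaw', np.float64(-51.9), 'j7', np.float64(-0.12))
```

```bash
python3 -m inch '[{"jaw":-1,"delta_pos":[0.010,0.0019,0],"twist":0},{"jaw":-1,"delta_pos":[0.025,0.0047,0],"twist":0},{"jaw":-1,"delta_pos":[0.035,0.0066,0],"twist":0},{"jaw":-1,"delta_pos":[0.040,0.0075,0],"twist":0},{"jaw":-1,"delta_pos":[0.040,0.0075,0],"twist":0},{"jaw":-1,"delta_pos":[0.035,0.0066,0],"twist":0},{"jaw":-1,"delta_pos":[0.025,0.0047,0],"twist":0},{"jaw":-1,"delta_pos":[0.010,0.0019,0],"twist":0},{"jaw":-1,"delta_pos":[0,0,0],"twist":0}]';  python3 -m inch '[{"jaw":-1,"delta_pos":[0,0,0.01],"twist":0},{"jaw":-1,"delta_pos":[0,0,0.02],"twist":0},{"jaw":-1,"delta_pos":[0,0,0.02],"twist":0},{"jaw":-1,"delta_pos":[0,0,0.01],"twist":0},{"jaw":-1,"delta_pos":[0,0,0],"twist":0},{"jaw":-1,"delta_pos":[0,0,0],"twist":0}]';python3 - <<'E'
from h import *
M=np.load('marks.npy');print(go(*M[2,:2]))
E
```

```text
t: 20.45
eef_pos: [0.6364, -0.041, 0.0914]
tool_rot: [0.945, 0.327, -0.001, -0.0]
contact_force: [-0.7, 0.3, -0.4]
gripper_width: 0.453
grasp_force: 60.0
t: 21.05
eef_pos: [0.636, -0.0422, 0.0331]
tool_rot: [0.945, 0.326, -0.0, 0.0]
contact_force: [-0.2, -0.4, -0.9]
gripper_width: 0.458
grasp_force: 60.0
(0, array([ 0.7, -0.4]), 'eef', array([ 0.636 , -0.0422,  0.0331]), 'yaw', np.float64(-52.0), 'j7', np.float64(-0.34))
```

```bash
python3 -m inch '[{"jaw":-1,"delta_pos":[0,0,0.004],"twist":0},{"jaw":-1,"delta_pos":[0,0,0.004],"twist":0},{"jaw":-1,"delta_pos":[0,0,0.003],"twist":0},{"jaw":-1,"delta_pos":[0,0,0],"twist":0},{"jaw":-1,"delta_pos":[0,0,0],"twist":0}]'; python3 -m inch '[{"jaw":-1,"delta_pos":[0,0,0.0015],"twist":0},{"jaw":-1,"delta_pos":[0,0,0],"twist":0}]'; python3 -m inch '[{"jaw":-1,"delta_pos":[0,0,0.0015],"twist":0},{"jaw":-1,"delta_pos":[0,0,0],"twist":0}]'
```

```text
t: 21.55
eef_pos: [0.636, -0.0418, 0.0219]
tool_rot: [0.945, 0.326, -0.0, 0.0]
contact_force: [-1.9, -0.3, -1.8]
gripper_width: 0.457
grasp_force: 60.0
t: 21.75
eef_pos: [0.636, -0.0418, 0.0202]
tool_rot: [0.945, 0.326, -0.0, 0.0]
contact_force: [-0.1, -0.8, -0.2]
gripper_width: 0.454
grasp_force: 60.0
t: 21.95
eef_pos: [0.6361, -0.0418, 0.0191]
tool_rot: [0.945, 0.326, 0.0, 0.0]
contact_force: [-1.2, 0.3, 4.8]
gripper_width: 0.453
grasp_force: 60.4
```

```bash
python3 -m inch '[{"jaw":0.36,"delta_pos":[0,0,0],"twist":0},{"jaw":0.36,"delta_pos":[0,0,0],"twist":0},{"jaw":0.36,"delta_pos":[0,0,0],"twist":0},{"jaw":0.36,"delta_pos":[0,0,0],"twist":0},{"jaw":0.36,"delta_pos":[0,0,-0.015],"twist":0},{"jaw":0.36,"delta_pos":[0,0,-0.03],"twist":0},{"jaw":0.36,"delta_pos":[0,0,-0.035],"twist":0},{"jaw":0.36,"delta_pos":[0,0,-0.03],"twist":0},{"jaw":0.36,"delta_pos":[0,0,0],"twist":0}]'; python3 -m inch '[{"jaw":0.36,"delta_pos":[0,0,0],"twist":-8.5},{"jaw":0.36,"delta_pos":[0,0,0],"twist":-8.5},{"jaw":0.36,"delta_pos":[0,0,0],"twist":-8.5},{"jaw":0.36,"delta_pos":[0,0,0],"twist":-8.5},{"jaw":0.36,"delta_pos":[0,0,0],"twist":-8.5},{"jaw":0.36,"delta_pos":[0,0,0],"twist":-8.5},{"jaw":0.36,"delta_pos":[0,0,0],"twist":-8.5},{"jaw":0.36,"delta_pos":[0,0,0],"twist":-8.5},{"jaw":0.36,"delta_pos":[0,0,0],"twist":-8.5},{"jaw":0.36,"delta_pos":[0,0,0],"twist":-8.5},{"jaw":0.36,"delta_pos":[0,0,0],"twist":-8.5},{"jaw":0.36,"delta_pos":[0,0,0],"twist":-8.5}]'; python3 -c "
from h import *
print(go(.4468,.3027))"
```

```text
t: 22.85
eef_pos: [0.6378, -0.0424, 0.1338]
tool_rot: [0.945, 0.326, 0.003, 0.001]
contact_force: [-0.1, 0.4, -0.2]
gripper_width: 0.683
grasp_force: 0.0
t: 24.05
eef_pos: [0.6358, -0.042, 0.1292]
tool_rot: [0.339, 0.941, -0.0, 0.0]
contact_force: [-0.1, -0.4, 0.3]
gripper_width: 0.676
grasp_force: 0.0
(0, array([365.4, 144.9]), 'eef', array([ 0.6358, -0.042 ,  0.1292]), 'yaw', np.float64(50.4), 'j7', np.float64(1.13))
```

```bash
python3 -m inch '[{"jaw":0.36,"delta_pos":[0.0365,0.0145,0],"twist":0},{"jaw":0.36,"delta_pos":[0.0365,0.0145,0],"twist":0},{"jaw":0.36,"delta_pos":[0.0365,0.0145,0],"twist":0},{"jaw":0.36,"delta_pos":[0.0365,0.0145,0],"twist":0},{"jaw":0.36,"delta_pos":[0.0365,0.0145,0],"twist":0},{"jaw":0.36,"delta_pos":[0.0365,0.0145,0],"twist":0},{"jaw":0.36,"delta_pos":[0.0365,0.0145,0],"twist":0},{"jaw":0.36,"delta_pos":[0.0365,0.0145,0],"twist":0},{"jaw":0.36,"delta_pos":[0.0365,0.0145,0],"twist":0},{"jaw":0.36,"delta_pos":[0.0365,0.0145,0],"twist":0},{"jaw":0.36,"delta_pos":[0,0,0],"twist":0},{"jaw":0.36,"delta_pos":[0,0,0],"twist":0}]'; python3 -c "
from h import *
look('pics/w6.png',[.4468,.3027,.03])
print(go(.4468,.3027,50))"
```

```text
t: 25.25
eef_pos: [0.449, 0.3041, 0.129]
tool_rot: [0.341, 0.94, -0.0, 0.0]
contact_force: [-0.3, -0.6, 0.6]
gripper_width: 0.682
grasp_force: 0.0
predicted px [310.77351977 238.60606993]
(np.float64(0.0), array([ 1.8, -2.2]), 'eef', array([0.4496, 0.3032, 0.129 ]), 'yaw', np.float64(50.0), 'j7', np.float64(0.41))
```

View pics/w6.png

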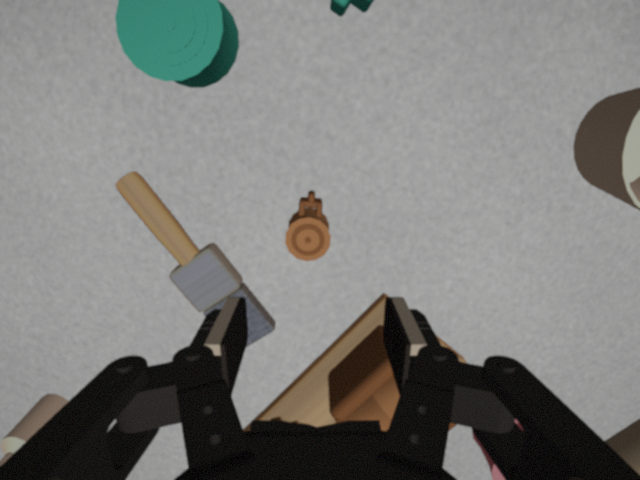

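Bone c is at (308.5,239), predicted (310.8,238.6), with its spine up the image. The brush and sacrum are clear. Gripping.

```bash
python3 -m inch '[{"jaw":0.36,"delta_pos":[0.0015,-0.0035,0.03],"twist":0},{"jaw":0.36,"delta_pos":[0,0,0.03],"twist":0},{"jaw":0.36,"delta_pos":[0,0,0.03],"twist":0},{"jaw":0.36,"delta_pos":[0,0,0.02],"twist":0},{"jaw":0.36,"delta_pos":[0,0,0.01],"twist":0},{"jaw":0.36,"delta_pos":[0,0,0.006],"twist":0},{"jaw":0.36,"delta_pos":[0,0,0],"twist":0}]' && python3 -m inch '[{"jaw":-1,"delta_pos":[0,0,0],"twist":0},{"jaw":-1,"delta_pos":[0,0,0],"twist":0},{"jaw":-1,"delta_pos":[0,0,0],"twist":0},{"jaw":-1,"delta_pos":[0,0,0],"twist":0},{"jaw":-1,"delta_pos":[0,0,0],"twist":0},{"jaw":-1,"delta_pos":[0,0,0],"twist":0},{"jaw":-1,"delta_pos":[0,0,0],"twist":0},{"jaw":-1,"delta_pos":[0,0,0],"twist":0}]'
```

```text
t: 26.0
eef_pos: [0.4464, 0.3015, 0.0029]
tool_rot: [0.342, 0.94, -0.0, 0.0]
contact_force: [-0.1, -0.2, 0.8]
gripper_width: 0.684
grasp_force: 0.0
t: 26.8
eef_pos: [0.4465, 0.3024, 0.0039]
tool_rot: [0.342, 0.94, 0.001, 0.0]
contact_force: [-2.0, -2.5, 10.5]
gripper_width: 0.34
grasp_force: 58.4
```

```bash
python3 -m inch '[{"jaw":-1,"delta_pos":[0,0,-0.005],"twist":0},{"jaw":-1,"delta_pos":[0,0,-0.015],"twist":0},{"jaw":-1,"delta_pos":[0,0,-0.03],"twist":0},{"jaw":-1,"delta_pos":[0,0,-0.035],"twist":0},{"jaw":-1,"delta_pos":[0,0,-0.025],"twist":0},{"jaw":-1,"delta_pos":[0,0,-0.01],"twist":0},{"jaw":-1,"delta_pos":[0,0,0],"twist":0}]'; python3 - <<'E'
from h import *
M=np.load('marks.npy');print(go(*M[3,:2]))
E
```

```text
t: 27.5
eef_pos: [0.4464, 0.3026, 0.1245]
tool_rot: [0.342, 0.94, 0.001, 0.001]
contact_force: [-0.0, -0.4, -1.5]
gripper_width: 0.341
grasp_force: 59.3
(0, array([-442.4, -206.7]), 'eef', array([0.4464, 0.3026, 0.1245]), 'yaw', np.float64(50.1), 'j7', np.float64(0.41))
```

```bash
python3 -m inch '[{"jaw":-1,"delta_pos":[-0.0133,-0.0062,0],"twist":0},{"jaw":-1,"delta_pos":[-0.0265,-0.0124,0],"twist":0},{"jaw":-1,"delta_pos":[-0.0376,-0.0176,0],"twist":0},{"jaw":-1,"delta_pos":[-0.0376,-0.0176,0],"twist":0},{"jaw":-1,"delta_pos":[-0.0376,-0.0176,0],"twist":0},{"jaw":-1,"delta_pos":[-0.0376,-0.0176,0],"twist":0},{"jaw":-1,"delta_pos":[-0.0376,-0.0176,0],"twist":0},{"jaw":-1,"delta_pos":[-0.0376,-0.0176,0],"twist":0},{"jaw":-1,"delta_pos":[-0.0376,-0.0176,0],"twist":0},{"jaw":-1,"delta_pos":[-0.0376,-0.0176,0],"twist":0}]'; python3 -m inch '[{"jaw":-1,"delta_pos":[-0.0376,-0.0176,0],"twist":0},{"jaw":-1,"delta_pos":[-0.0376,-0.0176,0],"twist":0},{"jaw":-1,"delta_pos":[-0.0177,-0.0083,0],"twist":0},{"jaw":-1,"delta_pos":[-0.0088,-0.0041,0],"twist":0},{"jaw":-1,"delta_pos":[0,0,0.01],"twist":0},{"jaw":-1,"delta_pos":[0,0,0.025],"twist":0},{"jaw":-1,"delta_pos":[0,0,0.03],"twist":0},{"jaw":-1,"delta_pos":[0,0,0.018],"twist":0},{"jaw":-1,"delta_pos":[0,0,0.007],"twist":0},{"jaw":-1,"delta_pos":[0,0,0],"twist":0},{"jaw":-1,"delta_pos":[0,0,0],"twist":0}]';python3 - <<'E'
from h import *
M=np.load('marks.npy');print(go(*M[3,:2]))
E
```

```text
t: 28.5
eef_pos: [0.6043, -0.0415, 0.1214]
tool_rot: [0.342, 0.94, -0.001, -0.001]
contact_force: [0.3, 0.3, -0.6]
gripper_width: 0.336
grasp_force: 59.3
t: 29.6
eef_pos: [0.6525, -0.1406, 0.0338]
tool_rot: [0.342, 0.94, 0.0, 0.001]
contact_force: [-0.1, -0.8, 0.5]
gripper_width: 0.338
grasp_force: 59.3
(0, array([0.2, 0.7]), 'eef', array([ 0.6525, -0.1406,  0.0338]), 'yaw', np.float64(50.1), 'j7', np.float64(1.32))
```

Well aligned. Touchdown is expected at about 0.019.

```bash
python3 -m inch '[{"jaw":-1,"delta_pos":[0,0.0005,0.004],"twist":0},{"jaw":-1,"delta_pos":[0,0,0.004],"twist":0},{"jaw":-1,"delta_pos":[0,0,0.003],"twist":0},{"jaw":-1,"delta_pos":[0,0,0],"twist":0},{"jaw":-1,"delta_pos":[0,0,0],"twist":0}]'; python3 -m inch '[{"jaw":-1,"delta_pos":[0,0,0.002],"twist":0},{"jaw":-1,"delta_pos":[0,0,0],"twist":0}]'; python3 -m inch '[{"jaw":-1,"delta_pos":[0,0,0.0015],"twist":0},{"jaw":-1,"delta_pos":[0,0,0],"twist":0}]'
```

```text
t: 30.1
eef_pos: [0.6524, -0.1403, 0.0218]
tool_rot: [0.342, 0.94, -0.0, -0.0]
contact_force: [0.6, 0.7, -0.2]
gripper_width: 0.336
grasp_force: 59.3
t: 30.3
eef_pos: [0.6523, -0.1403, 0.0196]
tool_rot: [0.342, 0.94, -0.0, -0.0]
contact_force: [0.8, 0.3, -1.2]
gripper_width: 0.338
grasp_force: 59.3
t: 30.5
eef_pos: [0.6525, -0.1403, 0.019]
tool_rot: [0.342, 0.94, 0.0, 0.0]
contact_force: [-3.2, 1.0, 9.2]
gripper_width: 0.341
grasp_force: 60.4
```

```bash
python3 -m inch '[{"jaw":0.2,"delta_pos":[0,0,0],"twist":0},{"jaw":0.2,"delta_pos":[0,0,0],"twist":0},{"jaw":0.2,"delta_pos":[0,0,0],"twist":0},{"jaw":0.2,"delta_pos":[0,0,0],"twist":0},{"jaw":0.2,"delta_pos":[0,0,-0.015],"twist":0},{"jaw":0.2,"delta_pos":[0,0,-0.03],"twist":0},{"jaw":0.2,"delta_pos":[0,0,-0.04],"twist":0},{"jaw":0.2,"delta_pos":[0,0,-0.04],"twist":0},{"jaw":0.2,"delta_pos":[0,0,-0.04],"twist":0},{"jaw":0.2,"delta_pos":[0,0,0],"twist":0}]'; python3 -m inch '[{"jaw":0.2,"delta_pos":[0.04,0,0],"twist":0},{"jaw":0.2,"delta_pos":[0.04,0,0],"twist":0},{"jaw":0.2,"delta_pos":[0.04,0,0],"twist":0},{"jaw":0.2,"delta_pos":[0.04,0,0],"twist":0},{"jaw":0.2,"delta_pos":[0.04,0,0],"twist":0},{"jaw":0.2,"delta_pos":[0.04,0,0],"twist":0},{"jaw":0.2,"delta_pos":[0.04,0,-0.03],"twist":0},{"jaw":0.2,"delta_pos":[0.04,0,-0.03],"twist":0},{"jaw":0.2,"delta_pos":[0,0,0],"twist":0}]'; python3 - <<'E'
from h import *
c=vision.camera('top');M=np.load('marks.npy');im=cv2.resize(c['color'][130:280,200:480],(784,420),interpolation=cv2.INTER_CUBIC)
r,_=cv2.Rodrigues(c['R'])
for m,h in zip(M,[.061,.056,.051,.045]):
    u=cv2.projectPoints(np.array([[m[0],m[1],h]]),r,c['t'],c['K'],np.array(c['D']))[0].ravel();print(u)
    cv2.circle(im,(int((u[0]-200+.5)*2.8),int((u[1]-130+.5)*2.8)),2,(0,255,0),-1)
cv2.imwrite('pics/end.png',im[:,:,::-1])
E
```

```text
t: 31.5
eef_pos: [0.6546, -0.1413, 0.1903]
tool_rot: [0.342, 0.94, 0.001, 0.004]
contact_force: [0.8, 0.0, -0.5]
gripper_width: 0.602
grasp_force: 0.0
t: 32.4
eef_pos: [0.4057, 0.068, 0.247]
tool_rot: [0.34, 0.94, 0.003, 0.002]
contact_force: [0.9, -0.3, -1.3]
gripper_width: 0.602
grasp_force: 0.0
[282.07894141 194.36394145]
[321.59706454 187.89618773]
[360.48681025 181.67377129]
[398.80672903 175.55470548]
```

View pics/end.png

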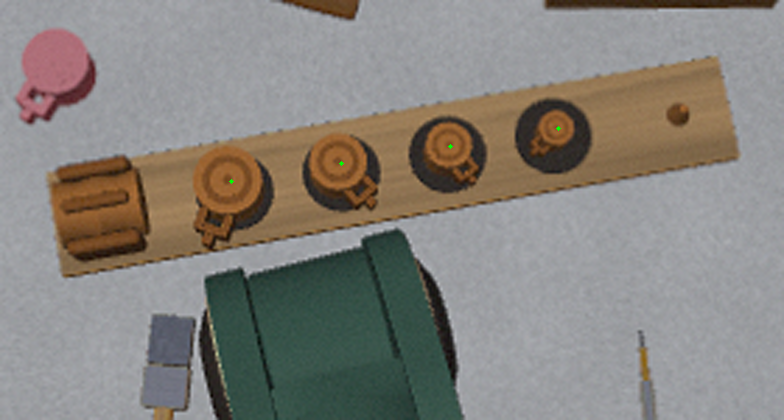

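All four stand on their marks in order of size, each within about 3 mm of the centre (b's top shows at (229,181), d's at (338,163)). The arm is clear of everything, so I'm handing in.

```bash
python3 -c "
from cell import manip
print(manip.sign_off())"
```

```text
the job is handed in; nothing more can be done
None
```

The job is handed in: the last top picture shows all four vertebrae upright on their marks, largest at the sacrum and smallest at the tail end, each within about 3 mm of centre; the glue bottle was last seen standing before the last two placements, then hidden under the arm, and the hand-in gave no verdict.

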